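# Fetch a pipe coupling from a pigeonhole with tongs

## Robot

A 6-joint arm with a two-finger parallel gripper is mounted at the origin on the work surface. World frame = base frame: x ahead of the robot, y to its left, z up, the work surface at z = 0. Lengths are in m, angles in rad, forces in N, time in s.
With the tool pointing down it reaches from about 0.3 to 0.775 m from the base axis. Payload 14.6 kg.
Tool frame: the origin (TCP) lies between the finger pads; the fingertips stand 17 mm ahead of it and the grasp point (between the pads) lies 2 mm behind it; z points along the fingers, y is the direction in which the jaws open and shut (so a half turn about z gives the same grasp; the last joint's range is limited). The gripper opens to 94 mm and grips with 3 to 60 N. Pads are 16 mm wide; open, the fingers measure 119 mm over their backs; the gripper's body (75 mm by 177 mm) begins 78 mm behind the grasp point.
Start: joints at [-1.179, 0.3, 1.521, -0, 1.321, -0.067], TCP at [0.244, -0.493, 0.222] pointing down, gripper open.
Joint ranges: [-3.03, 3.03], [-0.79, 2.21], [0.23, 2.52], [-1.04, 4.18], [0, 3.07], [-2.55, 2.55]. Speed limits (rad/s): [2.22, 2.22, 2.57, 3.14, 3.14, 3.14].

## Interface

Orientations are given as a rotation vector (axis times angle).
In Python, from bench import env, planner, vision gives the robot as it stands. Calls block until the motion is done:
- env.move_ptp(position, orientation): joint-space move of the TCP to a pose.
- env.line_to(position, ori=None, v=0.15, stop_force=None): straight line of the TCP; ori=None keeps the orientation; v is the mean speed in m/s. With stop_force (N) it stops when the force on the tool has changed by that much, and returns True; else False.
- env.goto_joints(angles): joint-space move.
- env.set_gripper(opening): finger opening in m; the grip force is fixed at half the most; returns when the fingers have stopped.
- env.dwell(seconds).
- planner.ik(position, orientation): joint angles nearest the present ones, or None.
- env.read_state(): the state.
- vision.read_camera(name): name is "side" or "top"; returns (picture, depth): 480x640x3 uint8, red, green, blue; 480x640 float32, m along the optical axis (not along the pixel's ray), 0 where there is no reading.
- vision.camera_params(name): a dict with "fx", "fy", "cx", "cy" (pixels), "k1" (the pictures are not rectified: a ray, as slopes to the right and down, at radius r is drawn at 1 + k1 r^2 times it, then the intrinsics apply), "origin" and "rotation" of the camera in the world. Camera axes: x right, y up, looking along -z (the intrinsics and any distortion apply to the point x, -y, -z); pixel columns grow to the right and rows downward; lengths in m; the calibration is good to about 2 mm. A picture is of the moment at which its call begins. camera_params takes no time and is no camera call.
A pose or a line that the arm cannot do raises env.PlanningError and nothing moves.
- env.close_job(): hands the job in, once; it reports no verdict.
The state is a dict: "clock": time; "joints": joint angles; "dq": joint speeds; "joint_torque": joint torques, N m; "position": TCP position; "eef_rot": TCP orientation; "contact_force": force on the tool from outside, world axes, zero at the start; "torque": the same for the moment, N m; "width": finger opening in m.
Only numpy, scipy, OpenCV 4.12 (cv2) and the standard library are available. Lean on these libraries where they do the work, as an engineer would, in place of code of your own. Each camera call takes 0.05 s, during which the arm holds its last target.

## Task

Pick up the sprung steel tongs, reach them through the gap under the front plank of the bench pigeonhole, close them on the stepped white pipe coupling (not the elbow), lift it over the front lip and bring it out to the front. Touch the coupling only with the tongs, keep it upright, and leave the elbow, carton and bottle alone. Finish while still holding: the coupling pinched in the tongs, clear in front of the pigeonhole, with its underside at least 10 cm above the bench.

Things in the scene. Friction and masses are not known exactly. Their poses are not given: they have to be found in the camera images.
- tongs: Sprung steel tongs lying flat, 150 g: round heel (x -101 to -57, 43 mm wide), two steel strips on edge, black grip plates on their outer faces, dark jaw pads at the tips. Origin: on the centre line between the grip plates, at the underside; x towards the jaws, y to the left arm, z up. Strips 26 mm tall (z 0 to 26) to x 40, then 16 mm (z 5 to 21). A spring holds the arms open against a stop.
- tongs_grip (a point): Where to grip the tongs, across y: between the plates (x -30 to 30), 18 mm above the underside. Open they measure 60 mm over the outside here. Squeezed to about 55 mm they carry the tongs with jaws open (spring pushes back about 8 N); at about 47 mm (11 N) the jaws are 36 mm apart and parallel. At 60 N the jaws pinch with about 16 N.
- tongs_jaw (a point): Midway between the jaw pads, at their mid height, x 150, z 13 mm in the tongs frame: the best pinch point. Pads are 34 mm long (x 133 to 167), 16 mm tall; open they are 74 mm apart inside, 83 mm over the outside.
- tongs_left: Left (+y) arm of the tongs. Origin on its upright pivot: x -75, y 19.5 mm in the tongs frame, underside. Axes parallel to the tongs' when open; swings inward up to 0.115 rad, always by the same angle as the right arm.
- tongs_right: Right (-y) arm of the tongs, the mirror image: pivot at x -75, y -19.5 mm.
- coupling: Stepped white plastic pipe coupling (reducer) standing upright in one of the two bays, 50 g: lower part 36 mm diameter and 36 mm tall, then a neck of 26 mm diameter up to 55 mm. Origin: centre of its underside, z up.
- rack: Fixed wooden pigeonhole, two bays side by side, open to front (robot side), back and top. Origin: centre of underside, on the bench; x front to back, y left. x -55 to 70, y -152.5 to 152.5 mm. Bays 130 mm wide, centred at y +72.5 and -72.5, floor top z 18; side and middle boards 15 mm, to z 112. A plank lies across the top of the front: x -55 to -33, z 112 to 130.
- rack_lip (a point): Middle of the top front edge of the front lip: x -55, y 0, z 28 mm in the rack frame. The lip is 12 mm thick and stands 10 mm above the bay floor; a like one runs along the back.
- elbow: White plastic pipe elbow lying flat in the other bay: an L of two 55 mm legs, 38 mm thick. Leave it alone. Origin: underside, between the legs.
- carton: Loose cardboard carton on the bench, 110 x 80 x 60 mm; leave alone. Origin: centre of underside.
- bottle: Loose white plastic bottle on the bench, 48 mm diameter, 130 mm tall; leave alone. Origin: centre of underside.
Things that resemble listed ones, but are neither listed nor needed, are in the scene too. What is shaped like the coupling but black or orange is not meant.

How it is judged:
On the way, in this order (a step that is already met when the one before it is completed fails the run):
1. the tongs are gripped and lifted off the bench, before the coupling is touched (height (world z) of tongs above 0.012 m and contact force between the fingers and tongs above 1 N and distance of coupling from where it was at the start of the episode below 0.01 m), for 0.2 s.
2. the coupling is pinched between the two jaws and lifted off the floor of its bay, the tongs reaching in under the plank from the front (contact force between each of tongs_left, tongs_right and coupling above 0.3 N and z of coupling in the frame of rack above 0.022 m and contact force between coupling and rack below 0.05 N and x of tongs in the frame of rack below -0.06 m and z of tongs in the frame of rack below 0.1 m), for 0.1 s.
At the end, for the whole second after the job is handed in: Fingers hold the tongs; both jaws pinch the coupling, its underside over 100 mm above the bench, its axis over 75 mm in front of the rack's origin, within 20 degrees of upright, still; neither rack nor robot touches the coupling, nor the rack the tongs (contact force between each of tongs_left, tongs_right and coupling above 0.3 N and contact force between the fingers and tongs above 1 N and height (world z) of coupling above 0.1 m and x of coupling in the frame of rack below -0.075 m and angle between coupling's own z axis and vertical below 0.35 rad and linear speed of coupling below 0.03 m/s and contact force between each of coupling, tongs and rack below 0.05 N and contact force between each of the arm, the fingers and coupling below 0.05 N); the arm keeps its last pose, push and grip.
It fails at once if the coupling is touched by the gripper or arm (contact force between any of the fingers, the arm and coupling above 0.5 N).
It fails at once if the coupling is tipped over (45 degrees) (angle between coupling's own z axis and vertical above 0.785 rad).
It fails at once if the elbow, carton or bottle is moved by more than 25 mm (distance of any of elbow, carton, bottle from where it was at the start of the episode above 0.025 m).
It also fails if it takes over 48 s, if anything falls off the work surface, if the arm or the gripper's body presses on something with over 40 N, if the wrist force passes 120 N, or if a joint passes its speed limit or range.

## Working session

There is one attempt and no reset: what is moved stays moved. The work goes in short steps, each a Python script; the robot and the scene stay as the last script left them, time stands still between calls to the robot, and variables do not carry over. Pictures are saved under pics/ and viewed, and the job is handed in when it is done.

```bash
ls; mkdir -p pics; python3 - <<'E'
from bench import env, planner, vision
import cv2,numpy as np
s=env.read_state();print(s)
for n in("side","top"):
    p,d=vision.read_camera(n);cv2.imwrite(f"pics/{n}0.png",p[:,:,::-1]);np.save(f"{n}0.npy",d);np.save(f"{n}0p.npy",p)
    print(n,vision.camera_params(n))
E
```

```text
pics
{'clock': 0.0, 'joints': array([-1.17859360e+00,  3.00463638e-01,  1.52154913e+00,  1.06458057e-05,
        1.32067126e+00, -6.66182136e-02]), 'dq': array([-0.00151291, -0.00138964, -0.00212787,  0.00139247,  0.00060993,
        0.00068206]), 'joint_torque': array([-2.34401843e-03, -5.31807911e+01, -3.52739060e+01,  7.07944552e-02,
        2.43287394e-02, -1.14929412e-04]), 'position': array([ 0.24349546, -0.49291432,  0.22190392]), 'eef_rot': array([-3.05823547e+00, -7.14159777e-01,  2.61771590e-04]), 'contact_force': array([-0.55172324,  0.89762139,  0.20442666]), 'torque': array([0.00420577, 0.01326142, 0.00511486]), 'width': 0.09379441951511194}
side {'fx': 474.199521473367, 'fy': 474.199521473367, 'cx': 318.26618931021756, 'cy': 239.00455056304583, 'k1': -0.01891809612014451, 'origin': array([0.32904124, 0.96989747, 0.73050008]), 'rotation': array([ 0.23756654, -1.35094573, -2.54146842])}
top {'fx': 533.1961946070063, 'fy': 533.1961946070063, 'cx': 324.63259450045007, 'cy': 238.17343778594505, 'k1': -0.11003002050422284, 'origin': array([0.49778805, 0.01200703, 1.093226  ]), 'rotation': array([ 0.08162848, -0.11875418, -1.56370228])}
```

View pics/side0.png

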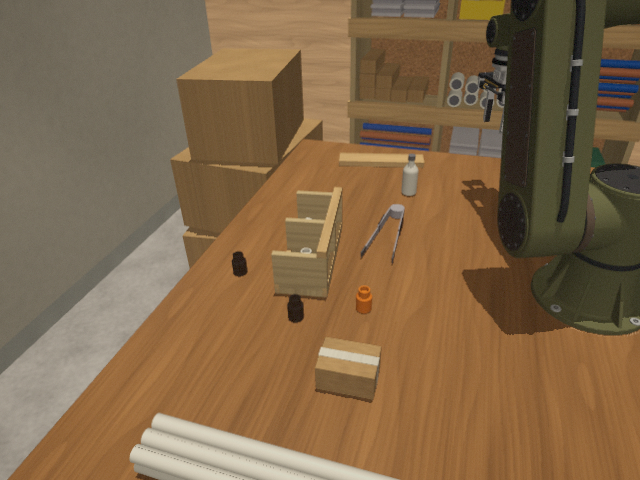

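View pics/top0.png

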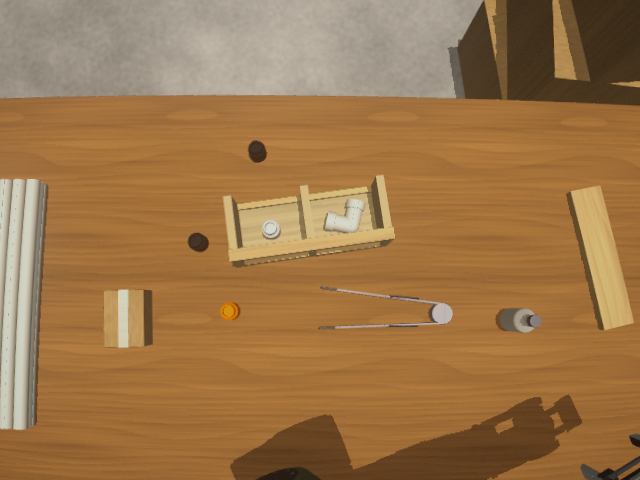

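Side view: tongs at about (385,230), rack (310,245), orange lookalike (364,300), black lookalikes (295,308) and (239,264). Top view:
- **Coupling candidates:** the white stepped part in the left bay (271,229), orange part (229,311), black parts (198,242) and (257,151), elbow (345,216) and bottle (525,320).
- **Choice:** the white part at (271,229). The tongs' heel is at (441,314) and their tips at about (322,288) and (320,328).

Next I'll check this in a crop and measure.

```bash
cat > h.py <<'E'
import numpy as np,cv2
from scipy.spatial.transform import Rotation as R
from bench import env, planner, vision
def K(c): return np.array([[c['fx'],0,c['cx']],[0,c['fy'],c['cy']],[0,0,1]]),np.array([c['k1'],0,0,0,0.])
def rays(n,uv):
    c=vision.camera_params(n);k,d=K(c)
    p=cv2.undistortPoints(np.array(uv,float).reshape(-1,1,2),k,d).reshape(-1,2)
    return np.array(c['origin']),R.from_rotvec(c['rotation']).apply(np.c_[p[:,0],-p[:,1],-np.ones(len(p))])
def at_z(n,uv,z):
    o,r=rays(n,uv); return o+r*((z-o[2])/r[:,2])[:,None]
def cloud(n,d):
    v,u=np.nonzero(d>0); o,r=rays(n,np.c_[u,v]); return u,v,o+r*d[v,u][:,None]
def proj(n,P):
    c=vision.camera_params(n);k,dd=K(c)
    q=R.from_rotvec(c['rotation']).inv().apply(np.atleast_2d(P)-c['origin'])
    q=q*[1,-1,-1]
    return cv2.projectPoints(q.reshape(-1,1,3),np.zeros(3),np.zeros(3),k,dd)[0].reshape(-1,2)
E
python3 - <<'E'
from h import *
p=np.load('top0p.npy')[:,:,::-1]
a=cv2.resize(p[170:345,210:470],None,fx=3,fy=3,interpolation=cv2.INTER_CUBIC);cv2.imwrite('pics/crop_top.png',a)
p=np.load('side0p.npy')[:,:,::-1]
a=cv2.resize(p[170:310,265:425],None,fx=4,fy=4,interpolation=cv2.INTER_CUBIC);cv2.imwrite('pics/crop_side.png',a)
d=np.load('top0.npy');u,v,P=cloud('top',d)
m=(np.abs(u-271)<12)&(np.abs(v-229)<12)&(P[:,2]>.06);print(P[m].mean(0),P[m].min(0),P[m].max(0),m.sum())
m=(P[:,2]>.01)&(P[:,2]<.05)&(u>310)&(u<460)&(v>280)&(v<335)
np.set_printoptions(precision=4,suppress=True)
h=m&(u>430);print('heel',P[h].mean(0),P[h].min(0),P[h].max(0))
for a in(320,330,350,370,390,410):
  for lo,hi in((280,308),(308,335)):
    q=m&(u>=a)&(u<a+8)&(v>lo)&(v<hi); print(a,q.sum(),P[q].mean(0),P[q,2].max())
E
```

```text
[0.64955344 0.09498561 0.06823044] [0.63668754 0.08204395 0.06023321] [0.66371619 0.10851264 0.07794014] 150
heel [ 0.485  -0.2466  0.0263] [ 0.4648 -0.2706  0.0119] [ 0.5069 -0.2264  0.0325]
320 15 [ 0.5353 -0.0125  0.021 ] 0.023661553383024447
320 20 [ 0.4567 -0.0123  0.0201] 0.024372428767124754
330 17 [ 0.5327 -0.0312  0.0222] 0.02458527187403403
330 17 [ 0.4581 -0.0309  0.0228] 0.026186193322252915
350 14 [ 0.5266 -0.0718  0.0207] 0.024523126192158795
350 14 [ 0.46   -0.0723  0.0198] 0.024741623178204275
370 15 [ 0.5211 -0.1118  0.0202] 0.027333196411884142
370 10 [ 0.4608 -0.1102  0.0212] 0.0251108585577986
390 22 [ 0.5185 -0.1525  0.0257] 0.03024443706868918
390 24 [ 0.4613 -0.1508  0.0263] 0.033333397536753795
410 30 [ 0.5141 -0.192   0.0269] 0.031956765021897926
410 32 [ 0.4622 -0.1911  0.0262] 0.030245800086686314
```

View pics/crop_top.png

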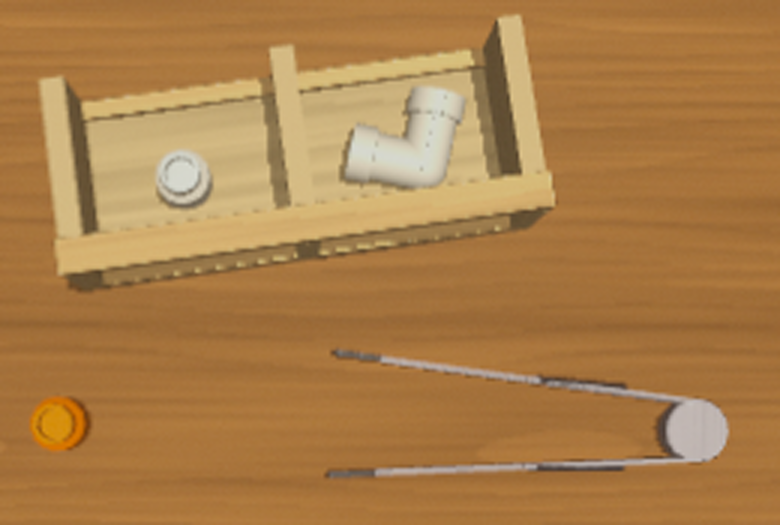

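View pics/crop_side.png

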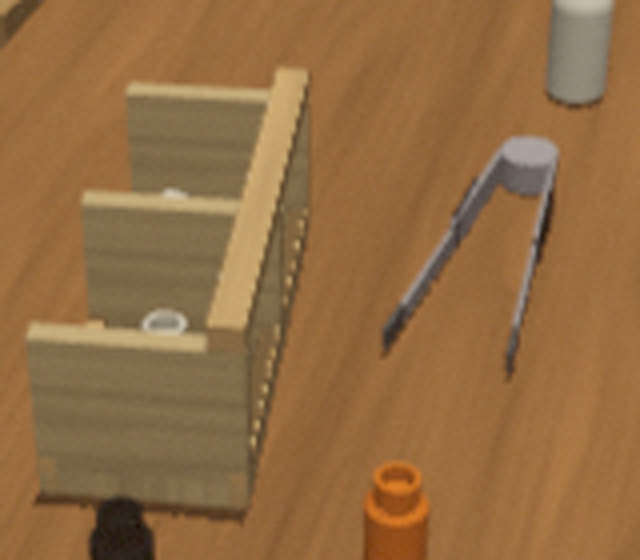

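The crop confirms it: the white stepped coupling stands in the left bay with its ring top at about (271,229), and the elbow is in the right bay. Next come precise fits.

```bash
cat > fit.py <<'E'
from h import *
np.set_printoptions(precision=4,suppress=True)
d=np.load('top0.npy');u,v,P=cloud('top',d)
m=(P[:,2]>.121)&(P[:,2]<.139)&(u>220)&(u<400)&(v>225)&(v<270)
uv=np.c_[u,v][m]; Q=at_z('top',uv,.130)
c,sz,a=cv2.minAreaRect((Q[:,:2]*1000).astype(np.float32));print('plank',c,sz,a)
# long-edge directions via box
yc=[];
ang=np.polyfit(Q[:,1],Q[:,0],1);print('plank slope dx/dy',ang,'yaw',-np.arctan(ang[0]))
yaw=-np.arctan(ang[0]); ex=np.array([np.cos(yaw),np.sin(yaw)]);ey=np.array([-ex[1],ex[0]])
e1=Q[:,:2]@ex;e2=Q[:,:2]@ey
pc=(np.percentile(e1,[1,99]).mean())*ex+(e2.min()+e2.max())/2*ey; print(np.percentile(e1,[1,99]),e2.min(),e2.max())
rack=pc+.044*ex;print('rack',rack,yaw)
# coupling: white pixels
img=np.load('top0p.npy').astype(int)
w=(img.min(2)>150)&(img.max(2)-img.min(2)<25)
w[:,:255]=0;w[:,290:]=0;w[:212]=0;w[245:]=0
n,l,st,ce=cv2.connectedComponentsWithStats(w.astype(np.uint8));i=1+st[1:,4].argmax();print(st[i],ce[i])
for z in(.04,.06,.073):print(z,at_z('top',[ce[i]],z))
# projected expected outline
E
python3 fit.py
python3 - <<'E'
from h import *
img=np.load('top0p.npy');a=img[205:255,245:300];cv2.imwrite('pics/coup.png',cv2.resize(a,None,fx=12,fy=12,interpolation=cv2.INTER_NEAREST)[:,:,::-1])
E
```

```text
plank (610.2866821289062, 13.4296875) (23.125703811645508, 305.5038757324219) 8.316128730773926
plank slope dx/dy [-0.1455  0.6124] yaw 0.14444040108321207
[0.5948 0.6172] -0.22730626014182312 0.07819765139442364
rack [0.6539 0.0198] 0.14444040108321207
[263 220  14  14 144] [269.5486 226.9028]
0.04 [[0.6551 0.0973 0.04  ]]
0.06 [[0.6521 0.0956 0.06  ]]
0.073 [[0.6501 0.0946 0.073 ]]
```

View pics/coup.png

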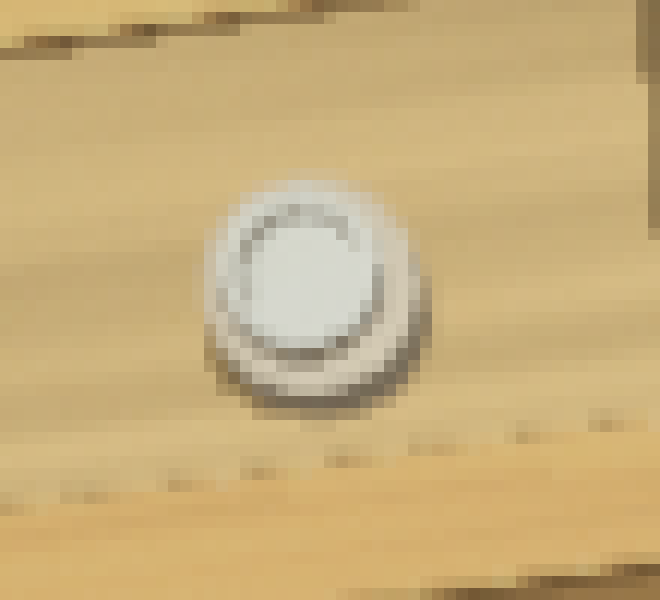

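The zoomed crop shows neck ring centre at about (270.1,227.8) and shoulder circle centre at about (270.8,228.5). I'll check the models by overlay in both views.

```bash
cat > ov.py <<'E'
from h import *
np.set_printoptions(precision=4,suppress=True)
print(at_z('top',[(270.8,228.5)],.054),at_z('top',[(270.1,227.8)],.073))
C=(at_z('top',[(270.8,228.5)],.054)[0]+at_z('top',[(270.1,227.8)],.073)[0])[:2]/2
print('C',C)
t=np.linspace(0,2*np.pi,60)
def circ(x,y,r,z):return np.c_[x+r*np.cos(t),y+r*np.sin(t),0*t+z]
yaw=.1444;rk=np.array([.6539,.0198])
def T(o,yw,p):
    p=np.atleast_2d(np.array(p,float));c,s=np.cos(yw),np.sin(yw)
    return np.c_[o[0]+c*p[:,0]-s*p[:,1],o[1]+s*p[:,0]+c*p[:,1],p[:,2]]
rp=T(rk,yaw,[(-.055,-.1525,.13),(-.033,-.1525,.13),(-.033,.1525,.13),(-.055,.1525,.13),(-.055,-.1525,.13)])
rp2=T(rk,yaw,[(.07,.1525,.112),(.07,-.1525,.112)])
rp3=T(rk,yaw,[(-.055,.1525,0),(-.055,-.1525,0)])
print('coupling in rack',(C-rk)@[np.cos(yaw),np.sin(yaw)],(C-rk)@[-np.sin(yaw),np.cos(yaw)])
# tongs
tyaw=np.pi/2-.045; to=np.array([.4890,-.1700])
import sys
if len(sys.argv)>1: to=np.array([float(sys.argv[1]),float(sys.argv[2])]);tyaw=float(sys.argv[3])
L=[T(to,tyaw,circ(-.079,0,.0215,.026))]
for s in(1,-1):
    L.append(T(to,tyaw,[(-.03,s*.030,.026),(.03,s*.030,.026)]))  # rough
    L.append(T(to,tyaw,[(.133,s*.037,.021),(.167,s*.037,.021),(.167,s*.0415,.021),(.133,s*.0415,.021),(.133,s*.037,.021)]))
def draw(n,fn,x0,y0,w,h,f,polys):
    a=np.load(n+'0p.npy')[y0:y0+h,x0:x0+w,::-1];a=cv2.resize(a,None,fx=f,fy=f,interpolation=cv2.INTER_NEAREST)
    for p,c in polys:
        q=((proj(n,p)-[x0,y0]+.5)*f).round().astype(np.int32);cv2.polylines(a,[q.reshape(-1,1,2)],False,c,1)
    cv2.imwrite(fn,a)
cp=[(circ(*C,.018,.054),(0,0,255)),(circ(*C,.013,.073),(255,0,0))]
rr=[(rp,(0,255,0)),(rp2,(0,255,0)),(rp3,(0,255,0))]
tt=[(l,(0,0,255)) for l in L]
draw('top','pics/ov_top.png',220,170,180,105,4,cp+rr)
draw('side','pics/ov_side.png',270,180,80,125,4,cp+rr)
draw('top','pics/ov_tt.png',310,275,155,65,5,tt)
draw('side','pics/ov_ts.png',350,195,70,75,8,tt)
E
python3 ov.py; python3 - <<'E'
import cv2,numpy as np
a=cv2.imread('pics/ov_top.png');b=cv2.imread('pics/ov_side.png')
def pad(a,h,w):
    o=np.zeros((h,w,3),np.uint8);o[:min(h,a.shape[0]),:min(w,a.shape[1])]=a[:h,:w];return o
cv2.imwrite('pics/ovA.png',np.hstack([pad(cv2.resize(a,(480,280)),500,480),pad(b,500,320)]))
c=cv2.imread('pics/ov_tt.png');cv2.imwrite('pics/ovB.png',c)
E
```

```text
[[0.6498 0.0936 0.054 ]] [[0.6484 0.0935 0.073 ]]
C [0.6491 0.0936]
coupling in rack 0.005852052806218754 0.07368117543568371
```

View pics/ovA.png

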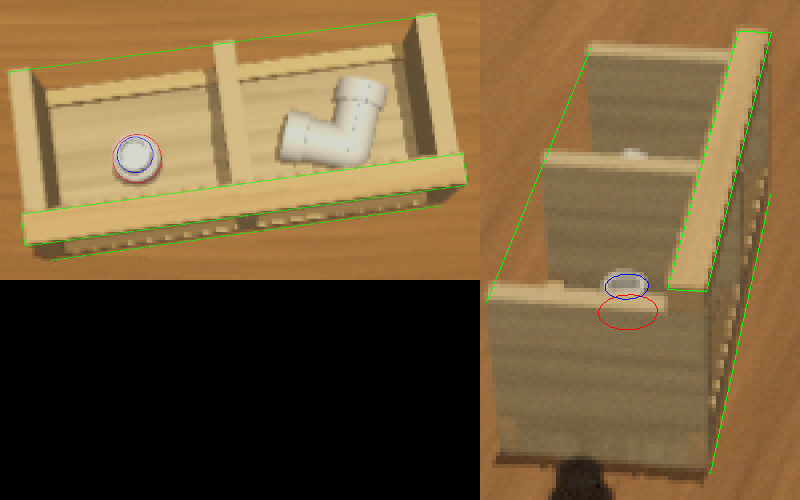

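View pics/ovB.png

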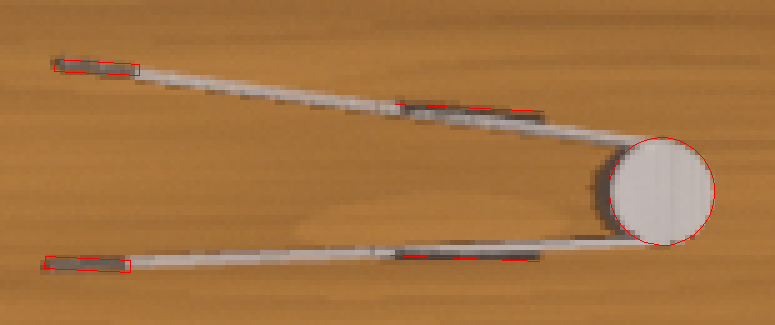

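View pics/ov_ts.png

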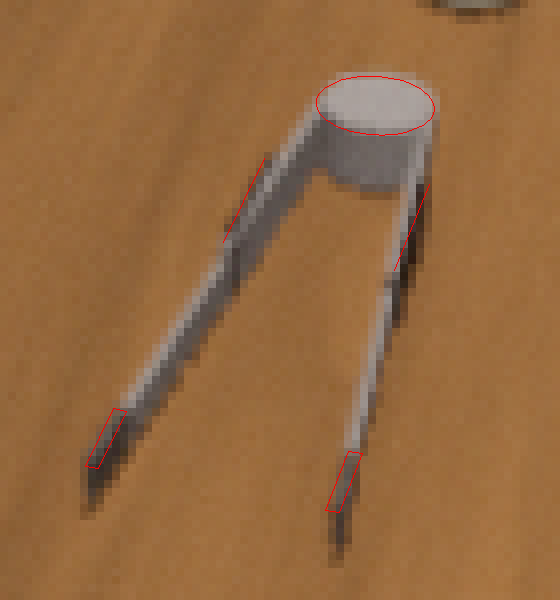

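The overlays agree to about 2 mm in both views: tongs at (0.489,-0.170) with yaw 1.526, coupling at (0.649,0.0935), rack yaw 0.144. Now planning feasibility.

```bash
cat >> h.py <<'E'
def ori(yaw,flip):
    # tongs yaw; tool y = +-tongs y, z down
    ty=np.array([-np.sin(yaw),np.cos(yaw),0])*(-1 if flip else 1); tz=np.array([0,0,-1.]); tx=np.cross(ty,tz)
    return R.from_matrix(np.c_[tx,ty,tz]).as_rotvec()
TYAW=1.526; TO=np.array([.489,-.170]); RY=.1444; RK=np.array([.6539,.0198]); C=np.array([.6491,.0936])
def tcp_for(jaw,yaw,under,tz=.0185): # tongs origin TCP for jaw at xy
    return np.r_[np.array(jaw)-.150*np.array([np.cos(yaw),np.sin(yaw)]),under+tz]
E
python3 - <<'E'
from h import *
np.set_printoptions(precision=3,suppress=True)
for f in(0,1):
  print(f,planner.ik(np.r_[TO,.0185],ori(TYAW,f)),planner.ik(np.r_[TO,.12],ori(TYAW,f)))
  for back in(0,.14,.2):
    j=C-back*np.array([np.cos(RY),np.sin(RY)]); p=tcp_for(j,RY,.03);print(p,planner.ik(p,ori(RY,f)),planner.ik(p+[0,0,.12],ori(RY,f)))
E
```

```text
0 None None
[0.501 0.072 0.049] [ 0.07   0.425  1.802 -0.     0.914 -1.645] [ 0.07   0.255  1.71  -0.     1.177 -1.645]
[0.362 0.052 0.049] [ 0.042  0.16   2.17  -0.     0.811 -1.673] [ 0.042 -0.062  2.06  -0.     1.144 -1.673]
[0.303 0.043 0.049] [ 0.022  0.032  2.317 -0.     0.793 -1.693] [ 0.022 -0.219  2.192 -0.     1.168 -1.693]
1 [-0.405  0.498  1.779 -0.     0.864 -0.361] [-0.405  0.34   1.723 -0.     1.079 -0.361]
[0.501 0.072 0.049] [ 0.07   0.425  1.802 -0.     0.914  1.497] [ 0.07   0.255  1.71  -0.     1.177  1.497]
[0.362 0.052 0.049] [ 0.042  0.16   2.17  -0.     0.811  1.468] [ 0.042 -0.062  2.06  -0.     1.144  1.468]
[0.303 0.043 0.049] [ 0.022  0.032  2.317 -0.     0.793  1.448] [ 0.022 -0.219  2.192 -0.     1.168  1.448]
```

```bash
python3 - <<'E'
from h import *
np.set_printoptions(precision=4,suppress=True)
o=ori(TYAW,1)
env.move_ptp(np.r_[TO,.12],o)
print(env.line_to(np.r_[TO,.0185],v=.08,stop_force=15))
s=env.read_state();print(s['clock'],s['position'],s['contact_force'])
env.set_gripper(.055);s=env.read_state();print(s['clock'],s['width'],s['contact_force'])
env.line_to(np.r_[TO,.12],v=.1)
env.dwell(.2)
s=env.read_state();print(s['clock'],s['position'],s['width'],s['contact_force'],s['torque'])
for n in("side","top"):
    p,d=vision.read_camera(n);cv2.imwrite(f"pics/{n}1.png",p[:,:,::-1]);np.save(f"{n}1.npy",d);np.save(f"{n}1p.npy",p)
p=np.load('side1p.npy')[:,:,::-1];cv2.imwrite('pics/side1c.png',cv2.resize(p[120:270,330:480],None,fx=4,fy=4))
E
```

```text
False
3.0583 [ 0.4893 -0.1701  0.019 ] [-0.4928  0.8844 -0.0665]
3.825 0.05512446289208881 [-0.9621  1.4312  2.7151]
5.1917 [ 0.4888 -0.1699  0.1196] 0.05578568893137931 [ 0.1685 -0.246  -1.5745] [-0.0183 -0.069  -0.0087]
```

View pics/side1c.png

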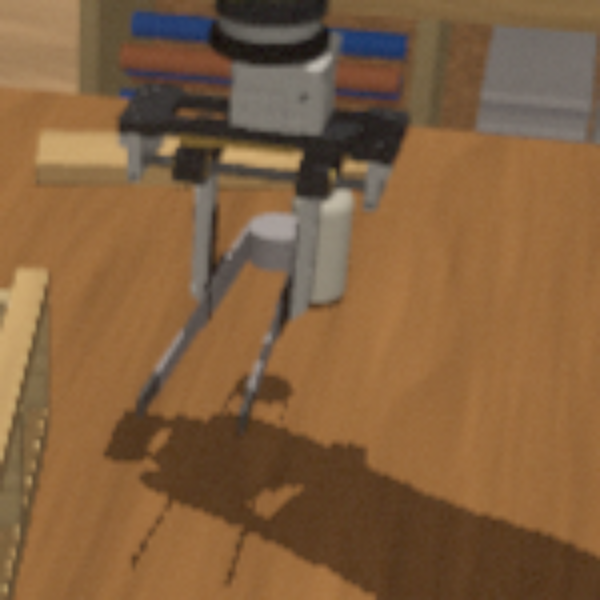

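View pics/top1.png

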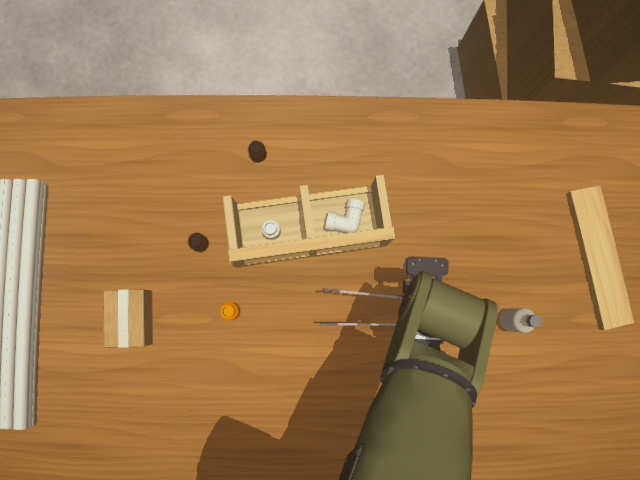

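The tongs hang in the fingers with their jaws at about (325,291) and (318,324) in the top view. I'll check for tilt and then move to the staging pose in front of the bay.

```bash
cat > jaw.py <<'E'
from h import *
def jaws(d,yaw,origin,zlo,zhi,n='top'):
    u,v,P=cloud(n,d); c,s=np.cos(yaw),np.sin(yaw)
    q=P[:,:2]-origin; x=q@[c,s]; y=q@[-s,c]
    for a,b in((-.105,-.06),(.04,.07),(.07,.10),(.10,.13),(.135,.165),(.165,.18)):
        for sg in(1,-1):
            m=(x>a)&(x<b)&(y*sg>.0)&(y*sg<.06)&(P[:,2]>zlo)&(P[:,2]<zhi)
            if m.sum()>2:print(n,(a,b),sg,m.sum(),'x',x[m].max().round(4),'y',np.median(y[m]).round(4),'z',np.median(P[m,2]).round(4),np.percentile(P[m,2],90).round(4))
E
python3 - <<'E'
from jaw import *
jaws(np.load('top1.npy'),TYAW,np.array([.4888,-.1699]),.08,.15)
jaws(np.load('side1.npy'),TYAW,np.array([.4888,-.1699]),.08,.15,'side')
E
python3 - <<'E'
from jaw import *
np.set_printoptions(precision=4,suppress=True)
o=ori(RY,1)
j=C-.19*np.array([np.cos(RY),np.sin(RY)])
p=tcp_for(j,RY,.13);print(p)
env.move_ptp(p,o); env.dwell(.2)
s=env.read_state();print(s['clock'],s['position'],s['eef_rot'],o,s['width'])
for n in("side","top"):
    im,d=vision.read_camera(n);cv2.imwrite(f"pics/{n}2.png",im[:,:,::-1]);np.save(f"{n}2.npy",d);np.save(f"{n}2p.npy",im)
    jaws(d,RY,s['position'][:2],.10,.18,n)
E
```

```text
top (0.04, 0.07) 1 32 x 0.0684 y 0.0239 z 0.1228 0.1241
top (0.04, 0.07) -1 31 x 0.0699 y -0.026 z 0.122 0.1241
top (0.07, 0.1) 1 34 x 0.0992 y 0.0253 z 0.1233 0.1257
top (0.07, 0.1) -1 32 x 0.0996 y -0.0279 z 0.123 0.1243
top (0.1, 0.13) 1 34 x 0.1298 y 0.0267 z 0.123 0.1244
top (0.1, 0.13) -1 32 x 0.1288 y -0.0298 z 0.1222 0.1244
top (0.135, 0.165) 1 34 x 0.1641 y 0.0282 z 0.1235 0.1251
top (0.135, 0.165) -1 38 x 0.1635 y -0.0322 z 0.1222 0.1241
side (-0.105, -0.06) 1 55 x -0.0601 y 0.0087 z 0.1266 0.1292
side (-0.105, -0.06) -1 66 x -0.0601 y -0.0105 z 0.1252 0.1281
side (0.04, 0.07) 1 12 x 0.0639 y 0.0271 z 0.1219 0.1235
side (0.04, 0.07) -1 23 x 0.0694 y -0.0249 z 0.1185 0.1236
side (0.07, 0.1) 1 16 x 0.095 y 0.0278 z 0.1212 0.1235
side (0.07, 0.1) -1 24 x 0.0998 y -0.0267 z 0.1173 0.1243
side (0.1, 0.13) 1 16 x 0.1277 y 0.0292 z 0.1202 0.1254
side (0.1, 0.13) -1 23 x 0.1298 y -0.0283 z 0.1179 0.1228
side (0.135, 0.165) 1 24 x 0.1648 y 0.0314 z 0.1213 0.1235
side (0.135, 0.165) -1 32 x 0.1648 y -0.0306 z 0.1178 0.1241
side (0.165, 0.18) 1 5 x 0.1695 y 0.0308 z 0.1176 0.1214
side
[... 673 characters left out ...]
.0311 z 0.1444 0.151
side (0.135, 0.165) -1 84 x 0.164 y -0.0307 z 0.1445 0.1516
side (0.165, 0.18) 1 4 x 0.1655 y 0.0302 z 0.1489 0.1512
top (0.04, 0.07) 1 45 x 0.0694 y 0.0231 z 0.1514 0.1536
top (0.04, 0.07) -1 34 x 0.0699 y -0.0263 z 0.1519 0.1534
top (0.07, 0.1) 1 45 x 0.0999 y 0.0246 z 0.151 0.1538
top (0.07, 0.1) -1 34 x 0.0994 y -0.0283 z 0.1514 0.1535
top (0.1, 0.13) 1 39 x 0.1298 y 0.027 z 0.1515 0.1543
top (0.1, 0.13) -1 32 x 0.129 y -0.0302 z 0.1515 0.1537
top (0.135, 0.165) 1 54 x 0.1649 y 0.029 z 0.151 0.1531
top (0.135, 0.165) -1 43 x 0.1636 y -0.0328 z 0.1514 0.1541
top (0.165, 0.18) 1 5 x 0.1671 y 0.0292 z 0.1514 0.1521
top (0.165, 0.18) -1 4 x 0.167 y -0.0335 z 0.1499 0.151
```

View pics/top2.png

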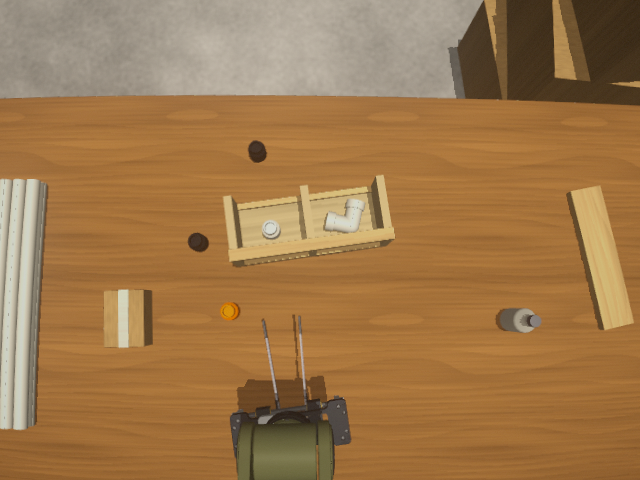

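View pics/side2.png

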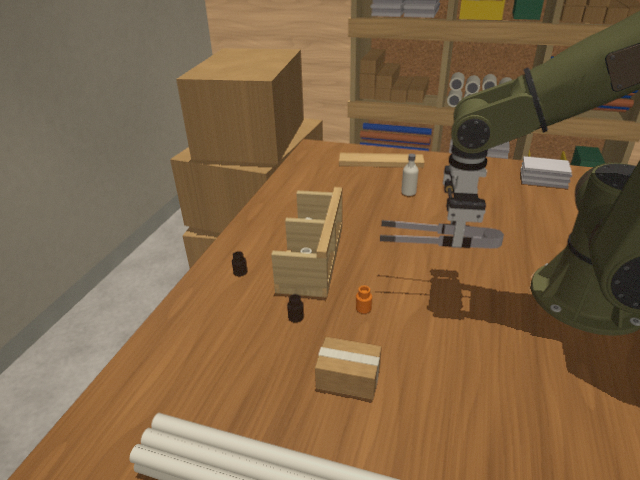

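The tongs are level (pad tops at z 0.151 on both arms, underside 0.130 as planned) and the jaws are clear in front of the rack at (265,320) and (299,318). Now descend and reach in.

```bash
python3 - <<'E'
from jaw import *
np.set_printoptions(precision=4,suppress=True)
print('orange',at_z('top',[(229,311)],.05))
e=np.array([np.cos(RY),np.sin(RY)]);Cc=C+[0,.001]
env.line_to(tcp_for(Cc-.19*e,RY,.0295),v=.15)
print(env.line_to(tcp_for(Cc,RY,.0295),v=.08,stop_force=6))
s=env.read_state();print(s['clock'],s['position'],s['width'],s['contact_force'])
for n in("side","top"):
    im,d=vision.read_camera(n);np.save(f"{n}3p.npy",im)
    x0,y0=(215,170) if n=='top' else (265,170)
    cv2.imwrite(f"pics/{n}3.png",cv2.resize(im[y0:y0+130,x0:x0+190,::-1],None,fx=4,fy=4,interpolation=cv2.INTER_CUBIC))
E
```

```text
orange [[0.4881 0.1728 0.05  ]]
False
10.525 [0.5005 0.073  0.048 ] 0.05507517089483316 [ 0.0436  0.5735 -1.5476]
```

View pics/top3.png

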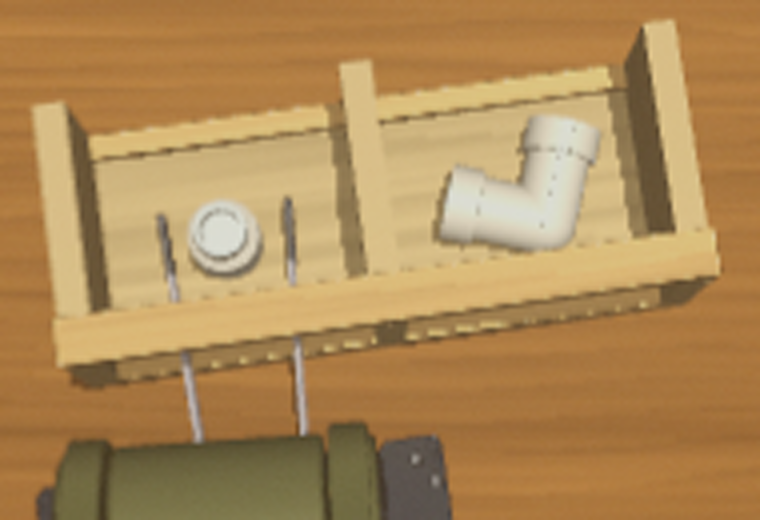

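View pics/side3.png

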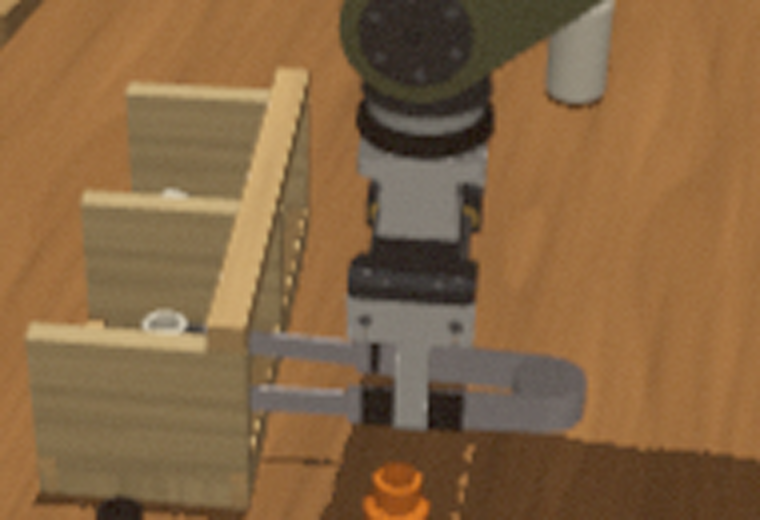

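The top view shows the jaws at (163,245) and (290,228) straddling the coupling at (222,238), centred and clear. Now close and lift.

```bash
python3 - <<'E'
from jaw import *
np.set_printoptions(precision=4,suppress=True)
e=np.array([np.cos(RY),np.sin(RY)]);Cc=C+[0,.001]
env.set_gripper(.02); env.dwell(.2)
s=env.read_state();print(s['clock'],s['position'],s['width'],s['contact_force'])
env.line_to(tcp_for(Cc,RY,.0545),v=.05); env.dwell(.2)
s=env.read_state();print(s['clock'],s['position'],s['width'],s['contact_force'])
for n in("side","top"):
    im,d=vision.read_camera(n);np.save(f"{n}4p.npy",im)
    x0,y0=(215,170) if n=='top' else (265,170)
    cv2.imwrite(f"pics/{n}4.png",cv2.resize(im[y0:y0+130,x0:x0+190,::-1],None,fx=4,fy=4,interpolation=cv2.INTER_CUBIC))
E
```

```text
11.1167 [0.5007 0.073  0.048 ] 0.04746724482710445 [-0.2979 -0.1756 -1.1385]
11.9667 [0.5005 0.073  0.0727] 0.04754006431952215 [-0.334   0.7189 -3.0579]
```

View pics/top4.png

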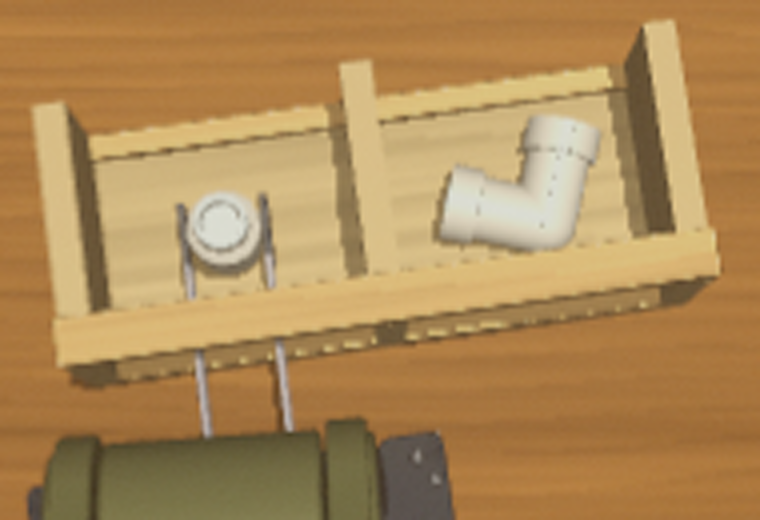

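View pics/side4.png

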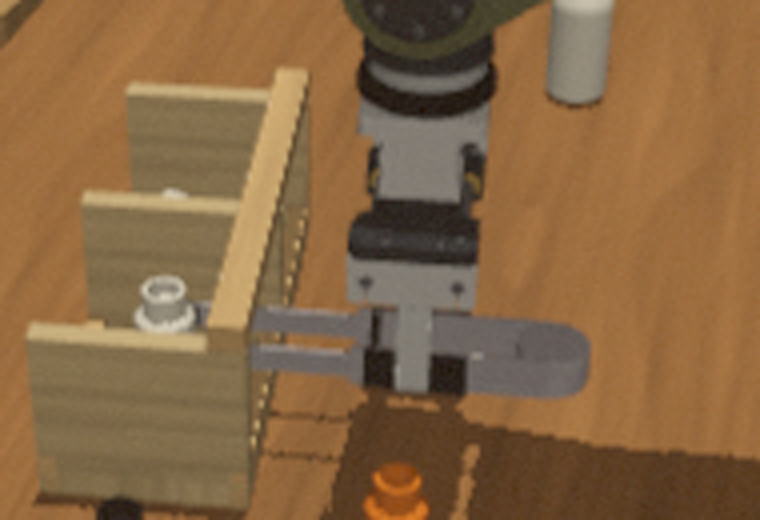

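The coupling is pinched upright at (222,228) in the top view and clear of the floor in the side view. Width is 47.5 mm, as expected. Now withdraw and raise.

```bash
python3 - <<'E'
from jaw import *
np.set_printoptions(precision=4,suppress=True)
e=np.array([np.cos(RY),np.sin(RY)]);Cc=C+[0,.001]
env.line_to(tcp_for(Cc-.17*e,RY,.0545),v=.07)
s=env.read_state();print(s['clock'],s['position'],s['width'],s['contact_force'])
env.line_to(tcp_for(Cc-.17*e,RY,.0545+.11),v=.07); env.dwell(.5)
s=env.read_state();print(s['clock'],s['position'],s['width'],s['contact_force'])
for n in("side","top"):
    im,d=vision.read_camera(n);cv2.imwrite(f"pics/{n}5.png",im[:,:,::-1])
    u,v,P=cloud(n,d);w=im[v,u].astype(int)
    j=(Cc-.17*e); m=(np.hypot(*(P[:,:2]-j).T)<.025)&(P[:,2]>.08)&(w.min(1)>110)&(w.max(1)-w.min(1)<30)
    print(n,m.sum(),P[m].min(0),P[m].max(0),P[m].mean(0),'rack x',((P[m].mean(0)[:2]-RK)@e))
    x0,y0=(215,240) if n=='top' else (300,150)
    cv2.imwrite(f"pics/{n}5c.png",cv2.resize(im[y0:y0+130,x0:x0+190,::-1],None,fx=4,fy=4,interpolation=cv2.INTER_CUBIC))
E
```

```text
14.6417 [0.3326 0.0486 0.073 ] 0.047722048715497074 [ 0.3729  0.6411 -2.0111]
16.8667 [0.3324 0.0486 0.183 ] 0.047748885673915525 [ 0.7104  0.5027 -1.5025]
side 185 [0.4637 0.0553 0.1547] [0.4972 0.0884 0.2093] [0.4794 0.0761 0.1914] rack x -0.16462009293672483
top 252 [0.4614 0.0505 0.1765] [0.4966 0.0858 0.2124] [0.4818 0.0687 0.1999] rack x -0.16324465941270772
```

View pics/side5c.png

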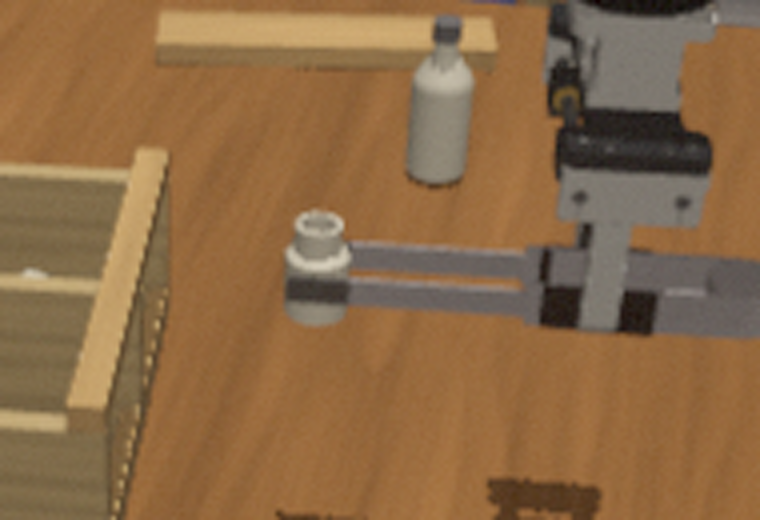

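View pics/top5.png

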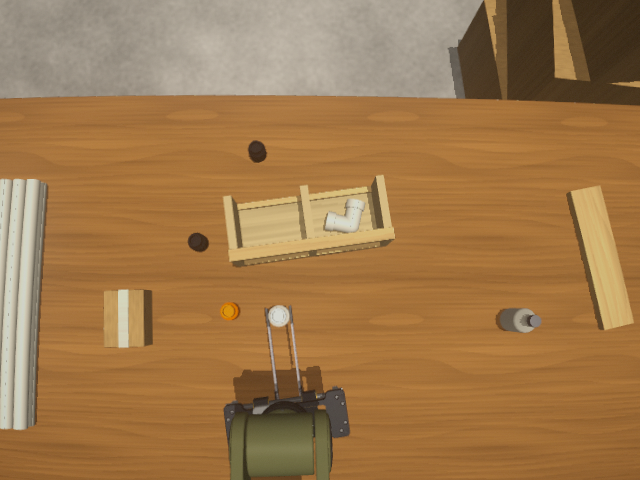

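The coupling is upright between the jaws at top view (279,316), in front of the rack, with its lowest point at about z 0.154. Elbow, carton and bottle haven't moved. Handing in.

```bash
python3 - <<'E'
from h import *
print(env.close_job())
E
```

```text
the job is handed in; nothing more can be done
None
```

The white stepped coupling is out of the pigeonhole and pinched upright in the tongs. I handed the job in at about 17 s of the 48 s allowed; no verdict is reported.

- **What I did:** I gripped the tongs at 55 mm, reached in under the front plank of the left bay and closed on the coupling's lower part. I lifted it 25 mm, drew it straight out over the lip, and raised it in front of the rack.
- **Last checks:** The coupling's axis was about 164 mm in front of the rack's origin. The lowest point the side camera could see was at z ≈ 0.154 m; from the lift heights the underside should be about 0.153 m. Finger width held steady at 47.7 mm.
- **Left alone:** In the final top picture the elbow, carton and bottle are where they started.
- **Disagreement:** The two cameras differed by up to 2 mm on the tongs' sideways position before the reach. At the end they differed by about 7 mm on the coupling, probably because each sees a different side of it. Neither affected the grasp.

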